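# Put the hole saw set away, nested in its box

### The arm

A 7-joint arm with a two-finger parallel gripper is mounted at the origin on the work surface. World frame = base frame: x ahead of the robot, y to its left, z up, the work surface at z = 0. Lengths are in m, angles in rad, forces in N, time in s.
With the tool pointing down it reaches from about 0.425 to 0.825 m from the base axis. Payload 3.6 kg.
Tool frame: the origin (TCP) lies on the centre line of the jaws, within the pads' length; the fingertips stand 19 mm ahead of it and the grasp point (between the pads) is the TCP (bot.tip_extent is the distance from the TCP to the fingertips, in m); z points along the fingers, y is the direction in which the jaws open and shut (so a half turn about z gives the same grasp; the last joint's range is limited). The gripper opens to 93 mm and grips with 3 to 60 N. Pads are 15 mm wide; open, the fingers measure 128 mm over their backs; the gripper's body (75 mm by 188 mm) begins 65 mm behind the grasp point.
Start: joints at [-1.214, 0.615, -0.013, 1.423, 0.008, 1.103, -0.04], TCP at [0.243, 0.603, 0.238] pointing down, gripper open.
Joint ranges: [-3.12, 3.12], [-0.3, 2.06], [-1.34, 1.32], [0.26, 2.42], [-1.36, 4.5], [0.01, 1.98], [-2.84, 2.84]. Speed limits (rad/s): [2.79, 2.79, 3.14, 3.14, 3.14, 3.14, 3.14].

### API

Orientations are given as a unit quaternion [w, x, y, z].
In Python, from rig import bot gives the robot as it stands. The module is installed in compiled form; this text tells all that it offers.
- The arm moves only by the tool drive_tool, never from a script. Its argument "targets" is a list that holds one entry, the list of rows, each a list of 5 numbers: the shift along the tool's x, y, z in mm, then the turn about the tool's z in rad, then the opening, from 0 (shut) to 1 (fully open). A call has 1 to 12 rows; each row shifts and turns the commanded pose from where the row before left it, along the tool's axes as they then stand; what a row does not reach is not made up. A row lasts 1/8 s, in which the tool goes at most 62.5 mm and 10.7 degrees, less where a joint would pass 70% of its speed; a pose out of reach is approached as far as the arm can. A call with a gripper value outside its range is refused whole. The fingers move at their own pace and stop on an object; "force" is the grip in N (left out, the last holds). Time passes only in rows, so rows that do not move let the fingers close. It gives the time, the measured TCP pose, the force and the opening at its end, in the units of the state.
- bot.sense(): the state, without advancing time (a new reading comes with each control period).
- bot.read_camera(name): name is "scene" or "side" or "wrist"; returns a dict with "color" (384x512x3 uint8, red, green, blue), "camera_matrix" (3x3 intrinsics, pixels), "world_from_camera" (4x4, takes a point from camera to world coordinates). Camera axes: x right, y down, z forward; pixel columns grow to the right and rows downward; lengths in m; the calibration is good to about 2 mm. A picture is of the moment at which its call begins. There is no depth.
- bot.job_done(): hands the job in, once; it reports no verdict.
The state is a dict: "t": time; "joints": joint angles; "dq": joint speeds; "tau": joint torques, N m; "eef_pos": TCP position; "eef_rot": TCP orientation; "wrist_force": force on the tool from outside, world axes, zero at the start; "torque": the same for the moment, N m; "opening": finger opening in m.
Only numpy, scipy, OpenCV 4.12 (cv2) and the standard library are available. Lean on these libraries where they do the work, as an engineer would, in place of code of your own. Each camera call takes 0.05 s, during which the arm holds its last target.

### The job

Put the hole saw set away. Stand the smallest hole saw teeth down in the middle of the round cork pad in the saw box, then nest the other three over it one after another in order of size, each covering the one before, so that all four stand upright on the box floor with the largest outermost and centred on the pad. Also lay the arbor flat in the middle of the wide bay of the arbor box, lengthwise (either way round), and leave the pencil, the knife and the try square where they lie.

Things in the scene. Friction and masses are not known exactly. Their poses are not given: they have to be found in the camera images.
- saw_20: hole saw, the smallest of four: a dark steel cup standing teeth down, its closed flat back (4 mm, with a black hole) on top; outside diameter 20 mm, height 30 mm, wall 2.5 mm, inside diameter 15 mm and depth 26 mm; loose. Origin at the centre of its toothed rim, at its foot; z up along its axis; yaw does not matter.
- saw_35: hole saw, the second smallest of four: a dark steel cup standing teeth down, its closed flat back (4 mm, with a black hole) on top; outside diameter 35 mm, height 38 mm, wall 2.5 mm, inside diameter 30 mm and depth 34 mm; loose. Origin at the centre of its toothed rim, at its foot; z up along its axis; yaw does not matter.
- saw_51: hole saw, the second largest of four: a dark steel cup standing teeth down, its closed flat back (4 mm, with a black hole) on top; outside diameter 51 mm, height 47 mm, wall 2.5 mm, inside diameter 46 mm and depth 43 mm; loose. Origin at the centre of its toothed rim, at its foot; z up along its axis; yaw does not matter.
- saw_68: hole saw, the largest of four: a dark steel cup standing teeth down, its closed flat back (4 mm, with a black hole) on top; outside diameter 68 mm, height 56 mm, wall 2.5 mm, inside diameter 63 mm and depth 52 mm; loose. Origin at the centre of its toothed rim, at its foot; z up along its axis; yaw does not matter.
- arbor: hole saw arbor lying flat, 110 mm long: a steel collar in the middle (24 x 24 mm section, rounded edges, 22 mm long) to grip across its upright flats (along x), a hex shank (11 mm) out of its -y end, a 16 mm nose with a 6 mm pilot drill out of its +y end, both 12 mm above the underside and clear of the bench. Origin under the collar's centre = mid-length; y along the arbor, z up.
- saw_box: fixed low open grey plastic box for the saws, outside 144 x 144 mm, 20 mm high, walls and floor 4 mm (136 x 136 mm inside), with a round cork pad (88 mm, flush with the floor, faint rings on it) in the middle. Origin under its centre; the floor on which the saws stand is 4 mm above the origin; x and y along its sides, z up.
- arbor_box: fixed low open grey plastic box, outside 144 x 144 mm, 20 mm high, walls and floor 4 mm, parted by an 18 mm high wall along y into a wide bay for the arbor (inside 96 mm along x, 136 mm along y) and, on its +x side, a narrow bay with three spare pilot drills. Origin under the centre of the WIDE bay; its floor 4 mm above the origin; y along its length, z up.
- pencil: bystander, not to be moved: flat wooden carpenter's pencil lying on the bench, 155 x 13 x 7 mm; origin under the centre of its wooden body, x along it
- knife: bystander, not to be moved: black cutter knife lying on the bench, 150 x 19 x 13 mm; origin under the centre of its handle, x along it
- square: bystander, not to be moved: try square lying at the back of the bench, steel blade 250 x 32 mm along y and wooden stock 130 mm; 17 mm high; origin under the blade
Things that resemble listed ones, but are neither listed nor needed, are in the scene too. What is shaped like the saw_51 but purple is not meant. What is shaped like the saw_68 but turquoise is not meant.

How it is judged:
On the way, in this order (a step that is already met when the one before it is completed fails the run):
1. the smallest saw stands teeth down on the pad of the saw box (z of saw_20 in the frame of saw_box between 0.002 and 0.0075 m and angle between saw_20's own z axis and vertical below 0.08 rad and horizontal distance between saw_20 and saw_box below 0.025 m), for 0.2 s.
2. the second smallest saw stands on the box floor over the one before (z of saw_35 in the frame of saw_box between 0.002 and 0.0075 m and angle between each of saw_35, saw_20's own z axis and vertical below 0.08 rad and z of saw_20 in the frame of saw_box between 0.002 and 0.0075 m and horizontal distance between saw_35 and saw_20 below 0.01 m and horizontal distance between saw_35 and saw_box below 0.025 m), for 0.2 s.
3. the second largest saw stands on the box floor over the one before (z of saw_51 in the frame of saw_box between 0.002 and 0.0075 m and angle between each of saw_51, saw_35's own z axis and vertical below 0.08 rad and z of saw_35 in the frame of saw_box between 0.002 and 0.0075 m and horizontal distance between saw_51 and saw_35 below 0.01 m and horizontal distance between saw_51 and saw_box below 0.025 m), for 0.2 s.
4. the largest saw stands on the box floor over the one before (z of saw_68 in the frame of saw_box between 0.002 and 0.0075 m and angle between each of saw_68, saw_51's own z axis and vertical below 0.08 rad and z of saw_51 in the frame of saw_box between 0.002 and 0.0075 m and horizontal distance between saw_68 and saw_51 below 0.01 m and horizontal distance between saw_68 and saw_box below 0.025 m), for 0.2 s.
At the end, for the whole second after the job is handed in: Saws upright on the saw box floor (within 3 mm), each within 10 mm of the axis of the next larger one over it, the largest within 20 mm of the box centre; arbor flat on the wide bay's floor, collar within 25 mm across and 16 mm along of its centre, lengthwise within 0.3 rad; all at rest (z of saw_20 in the frame of saw_box between 0.002 and 0.0075 m and angle between each of saw_20, saw_35, saw_51, saw_68's own z axis and vertical below 0.08 rad and z of saw_35 in the frame of saw_box between 0.002 and 0.0075 m and z of saw_51 in the frame of saw_box between 0.002 and 0.0075 m and z of saw_68 in the frame of saw_box between 0.002 and 0.0075 m and horizontal distance between saw_35 and saw_20 below 0.01 m and horizontal distance between saw_51 and saw_35 below 0.01 m and horizontal distance between saw_68 and saw_51 below 0.01 m and horizontal distance between saw_68 and saw_box below 0.02 m and x of arbor in the frame of arbor_box between -0.025 and 0.025 m and y of arbor in the frame of arbor_box between -0.016 and 0.016 m and z of arbor in the frame of arbor_box between 0.002 and 0.0075 m and angle between arbor's own z axis and vertical below 0.12 rad and angle between the y axis of arbor and the y axis of arbor_box, either way round below 0.3 rad and linear speed of each of saw_20, saw_35, saw_51, saw_68, arbor below 0.01 m/s); the robot touches nothing.
It fails at once if the pencil is shifted by more than 25 mm (distance of pencil from where it was at the start of the episode above 0.025 m).
It fails at once if the knife is shifted by more than 25 mm (distance of knife from where it was at the start of the episode above 0.025 m).
It fails at once if the square is shifted by more than 25 mm (distance of square from where it was at the start of the episode above 0.025 m).
It also fails if it takes over 144 s, if anything falls off the work surface, if the arm or the gripper's body presses on something with over 40 N, if the wrist force passes 120 N, or if a joint passes its speed limit or range.

## Working session

There is one attempt and no reset: what is moved stays moved. The work goes in short steps, Python scripts to look and compute and a tool call to move; the robot and the scene stay as the last step left them, time stands still between calls to the robot, and variables do not carry over. Pictures are saved under pics/ and viewed, and the job is handed in when it is done.

Besides the shell and the picture viewer there is one more tool, called as name([rows], argument=value, ...), one row to a line, values as JSON. drive_tool: Moves the arm, as the interface text tells. Its arguments: {"type":"object","properties":{"targets":{"type":"array"},"force":{"type":"number"}},"required":["targets"]}

```bash
mkdir -p pics; ls; python3 - <<'E'
from rig import bot
import cv2,numpy as np
s=bot.sense();print(s['t'],s['eef_pos'],s['eef_rot'],s['opening'],s['wrist_force'])
for n in ("scene","side","wrist"):
    c=bot.read_camera(n);cv2.imwrite(f"pics/{n}0.png",c["color"][:,:,::-1]);print(n,np.round(c["camera_matrix"],1).tolist(),np.round(c["world_from_camera"],3).tolist())
E
```

```text
pics
0.0 [0.24311112 0.60200958 0.23647884] [-2.31558156e-04  1.90712464e-01  9.81645080e-01 -1.28053855e-03] 0.09315908467750249 [ 0.13096082 -0.11188143  0.26287172]
scene [[446.8, 0.0, 252.9], [0.0, 446.8, 190.0], [0.0, 0.0, 1.0]] [[-0.726, 0.555, -0.406, 1.097], [0.688, 0.573, -0.445, 0.594], [-0.015, -0.603, -0.798, 1.087], [0.0, 0.0, 0.0, 1.0]]
side [[374.6, 0.0, 252.9], [0.0, 374.6, 192.6], [0.0, 0.0, 1.0]] [[0.76, -0.329, 0.56, -0.024], [-0.65, -0.39, 0.652, -0.664], [0.004, -0.86, -0.51, 0.556], [0.0, 0.0, 0.0, 1.0]]
wrist [[289.0, 0.0, 258.2], [0.0, 289.0, 189.5], [0.0, 0.0, 1.0]] [[0.375, 0.892, 0.251, 0.174], [0.927, -0.36, -0.104, 0.63], [-0.003, 0.272, -0.962, 0.384], [0.0, 0.0, 0.0, 1.0]]
```

View pics/scene0.png

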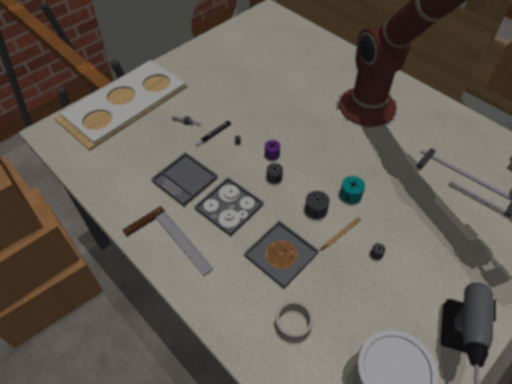

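View pics/side0.png

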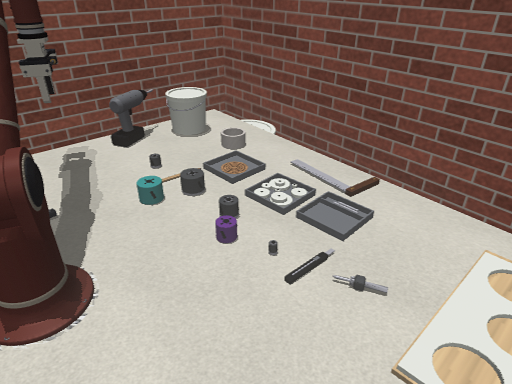

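View pics/wrist0.png

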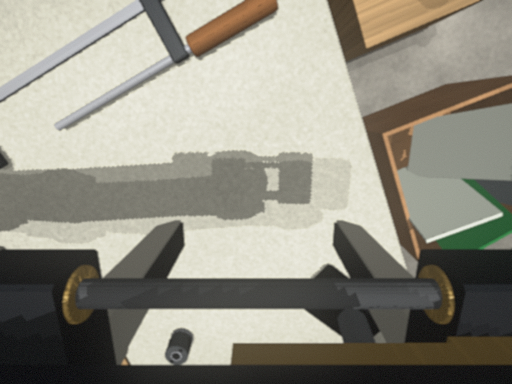

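```bash
cat > h.py <<'E'
import numpy as np,cv2
from rig import bot
def ray(c,uv,z):
    K=c["camera_matrix"];T=c["world_from_camera"]
    d=T[:3,:3]@np.linalg.inv(K)@np.array([uv[0],uv[1],1.]);o=T[:3,3]
    return o+d*(z-o[2])/d[2]
def proj(c,P):
    P=np.atleast_2d(P);T=c["world_from_camera"];q=(P-T[:3,3])@T[:3,:3];q=q@c["camera_matrix"].T
    return q[:,:2]/q[:,2:]
E
python3 - <<'E'
from h import *
import pickle
C={n:bot.read_camera(n) for n in("scene","side")}
pickle.dump(C,open("c0.pkl","wb"))
est={"saw20":((237,137),(273,243),.03),"saw51":((274,168),(228,200),.047),"saw68":((317,198),(192,174),.056),"saw35":((378,247),(155,156),.038),"box":((281,253),(234,167),.01),"abox":((184,178),(336,215),.01),"arbor":((186,120),(360,283),.012)}
for k,(a,b,z) in est.items():
    print(k,ray(C["scene"],a,z).round(3),ray(C["side"],b,z).round(3))
def crop(n,x0,y0,w,h,s,f):
    im=C[n]["color"][y0:y0+h,x0:x0+w,::-1];cv2.imwrite(f,cv2.resize(im,None,fx=s,fy=s,interpolation=cv2.INTER_CUBIC))
crop("scene",150,100,260,195,3,"pics/sc1.png")
crop("side",130,110,260,195,3,"pics/sd1.png")
E
```

```text
saw20 [ 0.448 -0.189  0.03 ] [ 0.444 -0.19   0.03 ]
saw51 [ 0.465 -0.002  0.047] [ 0.462 -0.001  0.047]
saw68 [0.461 0.166 0.056] [0.46  0.165 0.056]
saw35 [0.455 0.38  0.038] [0.454 0.378 0.038]
box [0.642 0.203 0.01 ] [0.634 0.196 0.01 ]
abox [ 0.67  -0.189  0.01 ] [ 0.667 -0.193  0.01 ]
arbor [ 0.508 -0.384  0.012] [ 0.506 -0.382  0.012]
```

View pics/sc1.png

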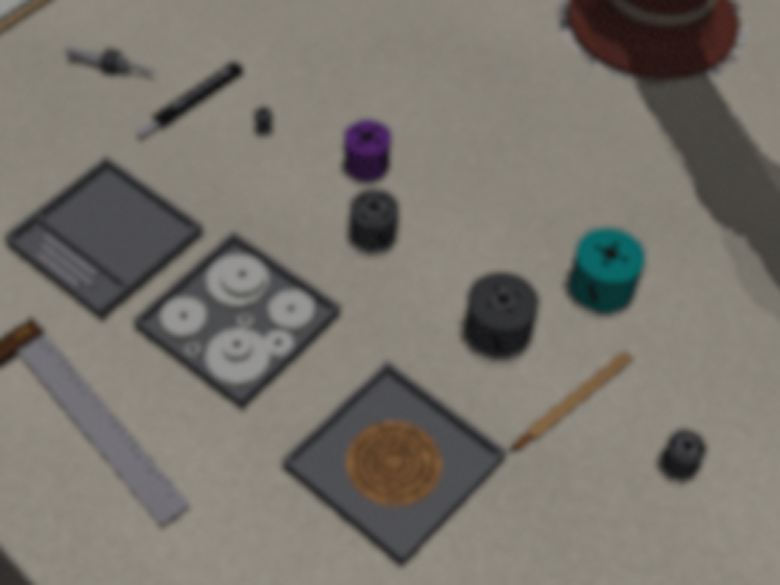

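View pics/sd1.png

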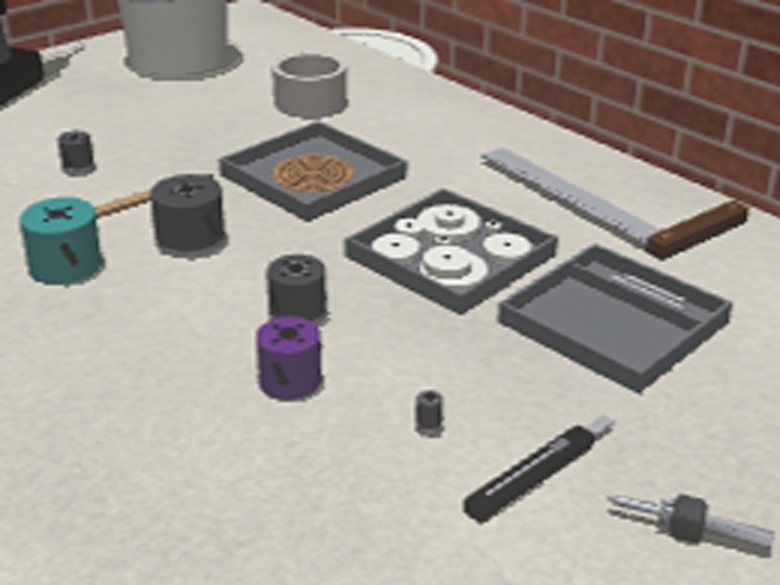

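```bash
cat > fit.py <<'E'
from h import *
import pickle
from scipy.optimize import least_squares
th=np.linspace(0,2*np.pi,48,endpoint=False)
def cyl(x,y,r,h,z0=0):
    return np.array([[x+r*np.cos(t),y+r*np.sin(t),z] for z in(z0,z0+h) for t in th])
def hullmask(c,x,y,r,h,z0=0,S=4):
    q=cv2.convexHull(proj(c,cyl(x,y,r,h,z0)).astype(np.float32));return q
def cyl_fit(c,x,y,r,h,thr=70,dil=5):
    im=c["color"].astype(int)
    m=((im.max(2)<thr)).astype(np.uint8)
    q=hullmask(c,x,y,r,h);roi=np.zeros(m.shape,np.uint8);cv2.fillConvexPoly(roi,q.round().astype(int),1)
    roi=cv2.dilate(roi,np.ones((dil,dil)));m=m&roi
    M=cv2.moments(m,True);cu=np.array([M['m10'],M['m01']])/M['m00']
    def f(p):
        q=hullmask(c,p[0],p[1],r,h);N=cv2.moments(q);return np.array([N['m10'],N['m01']])/N['m00']-cu
    s=least_squares(f,[x,y],diff_step=1e-3);return s.x,M['m00'],cv2.contourArea(q)
def rect_fit(obs,p0,hx,hy):
    # obs: list of (cam, Nx2 corner px) ordered consistently; z=.02
    def f(p):
        R=np.array([[np.cos(p[2]),-np.sin(p[2])],[np.sin(p[2]),np.cos(p[2])]])
        L=np.array([[hx,hy],[hx,-hy],[-hx,-hy],[-hx,hy]])@R.T+p[:2]
        P=np.c_[L,np.full(4,.02)]
        res=[]
        for c,q in obs:
            e=proj(c,P)[:,None]-np.asarray(q,float)[None];
            res.append(e[np.arange(4),np.argmin((e**2).sum(2),1)].ravel())
        return np.concatenate(res)
    return least_squares(f,p0)
if __name__=="__main__":
    C=pickle.load(open("c0.pkl","rb"))
    for n,x,y,d,h in(("20",.446,-.19,20,30),("35",.455,.379,35,38),("51",.463,-.001,51,47),("68",.46,.165,68,56)):
        for k in C:
            for thr in (60,75): print(n,k,thr,*cyl_fit(C[k],x,y,d/2000,h/1000,thr))
    cs=lambda a,o:np.array(a)/3-.33+np.array(o)
    A=[(388,367),(505,458),(402,563),(284,466)];B=[(316,123),(407,166),(308,219),(220,168)]
    A2=[(106,160),(203,231),(102,317),(8,239)];B2=[(594,246),(730,310),(640,390),(500,316)]
    for nm,a,b,p in(("saw_box",A,B,(.64,.2,0)),("abox",A2,B2,(.67,-.19,0))):
        o=[(C["scene"],cs(a,(150,100))),(C["side"],cs(b,(130,110)))]
        for oo in(o[:1],o[1:],o): s=rect_fit(oo,p,.072,.072);print(nm,s.x.round(4),np.abs(s.fun).max().round(2))
    print("pad",ray(C["scene"],cs((394,463),(150,100)),.004),ray(C["side"],cs((313,173),(130,110)),.004))
    for nm,a,b in(("tip",(152,76),(610,498)),("shank",(70,54),(771,542)),("collar",(112,62),(689,518))):
        print(nm,ray(C["scene"],cs(a,(150,100)),.012),ray(C["side"],cs(b,(130,110)),.012))
    print("turq",ray(C["scene"],cs((610,252),(150,100)),.056),"purple",ray(C["scene"],cs((367,135),(150,100)),.047))
    for nm,a,z in(("pencil1",(515,448),.004),("pencil2",(628,357),.004),("knifetip",(140,135),.006),("knifeend",(238,68),.006)):print(nm,ray(C["scene"],cs(a,(150,100)),z))
E
python3 fit.py
```

```text
20 scene 60 [ 0.44782691 -0.1875492 ] 25.0 59.65612785308622
20 scene 75 [ 0.44790381 -0.18897098] 38.0 59.65612785308622
20 side 60 [ 0.45438549 -0.18260097] 11.0 130.87570115015842
20 side 75 [ 0.44555442 -0.18778078] 64.0 130.87570115015842
35 scene 60 [0.45979771 0.3835868 ] 132.0 217.72375714825466
35 scene 75 [0.45746086 0.3829101 ] 176.0 217.72375714825466
35 side 60 [0.45276939 0.37912536] 47.0 156.63991932955105
35 side 75 [0.45525225 0.38388461] 94.0 156.63991932955105
51 scene 60 [0.46709645 0.00047924] 244.0 329.2836182122119
51 scene 75 [ 0.46564944 -0.00127837] 281.0 329.2836182122119
51 side 60 [ 0.45592793 -0.00514533] 75.0 459.79765669081826
51 side 75 [ 0.45822274 -0.00710182] 248.0 459.79765669081826
68 scene 60 [0.46555257 0.17051274] 504.0 622.2186406080145
68 scene 75 [0.46568893 0.1706027 ] 550.0 622.2186406080145
68 side 60 [0.47077766 0.1608877 ] 95.0 617.9766182611929
68 side 75 [0.45577088 0.15934237] 352.0 617.9766182611929
saw_box [0.6468 0.2073 0.0552] 1.0
saw_box [0.6286 0.188  0.0831] 1.69
saw_box [0.6433 0.2048 0.064 ] 5.29
abox [ 0.6728 -0.1801  0.0855] 1.05
abox [ 0.6555 -0.1956  0.097 ] 1.81
abox [ 0.6665 -0.1875  0.0916] 4.84
pad [0.64202663 0.2027226  0.004     ] [0.64005646 0.20308755 0.004     ]
tip [ 0.4883293  -0.33048101  0.012     ] [ 0.48117293 -0.33280053  0.012     ]
shank [ 0.53325568 -0.42404865  0.012     ] [ 0.52956988 -0.42814214  0.012     ]
collar [ 0.50677034 -0.37993514  0.012     ] [ 0.50673366 -0.37978231  0.012     ]
turq [0.34761103 0.20484579 0.056     ] purple [ 0.40156931 -0.07427516  0.047     ]
pencil1 [0.55095092 0.2688233  0.004     ]
pencil2 [0.39771693 0.27804103 0.004     ]
knifetip [ 0.55240671 -0.27422222  0.006     ]
knifeend [ 0.40627165 -0.27683145  0.006     ]
```

drive_tool([
  [[-50,-26,5,0,1],[-50,-26,5,0,1],[-50,-26,5,0,1],[-50,-26,5,0,1],[-50,-26,5,0,1],[-50,-26,5,0,1],[-50,-26,5,0,1]],
], force=15)

```text
t: 1.12
eef_pos: [0.5008, 0.3015, 0.2026]
eef_rot: [0.0, 0.191, 0.982, 0.0]
wrist_force: [1.6, 0.2, 0.2]
opening: 0.0927
```

```bash
cat >> h.py <<'E'
from scipy.spatial.transform import Rotation as Ro
def pose():
    s=bot.sense();q=s["eef_rot"];return s,np.array(s["eef_pos"]),Ro.from_quat([q[1],q[2],q[3],q[0]]).as_matrix()
def plan(x,y,z,jaw=None):
    s,p,R=pose();d=R.T@(np.array([x,y,z])-p)*1000
    ja=np.degrees(np.arctan2(R[1,1],R[0,1]));t=0
    if jaw is not None: t=-((jaw-ja+90)%180-90)
    print("t",round(s["t"],2),"pos",p.round(4),"jaw",ja.round(1),"tilt",np.degrees(np.arccos(-R[2,2])).round(2),"open",round(float(s["opening"]),4),"F",np.round(s["wrist_force"],1),"j",np.round(s["joints"],2))
    print("  shift",d.round(1),"len",np.linalg.norm(d).round(0),"turn",np.radians(t).round(3))
E
python3 -c "
from h import *;plan(.446,-.1885,.16)"
```

```text
t 1.12 pos [0.5008 0.3015 0.2026] jaw 68.0 tilt 0.02 open 0.0927 F [1.6 0.2 0.2] j [-0.58  0.55 -0.    1.67  0.    0.93  0.61]
  shift [-132.5 -474.9   42.4] len 495.0 turn 0.0
```

drive_tool([
  [[-15,-53,5,0,0.6],[-15,-53,5,0,0.6],[-15,-53,5,0,0.6],[-15,-53,5,0,0.6],[-15,-53,5,0,0.6],[-15,-53,5,0,0.6],[-15,-53,5,0,0.6],[-15,-53,5,0,0.6],[-13,-51,2,0,0.6],[0,0,0,0,0.6],[0,0,0,0,0.6]],
])

```text
t: 2.5
eef_pos: [0.4453, -0.1867, 0.1606]
eef_rot: [-0.0, 0.191, 0.982, 0.0]
wrist_force: [0.9, 0.9, 0.4]
opening: 0.0558
```

```bash
cat >> h.py <<'E'
def shot(n,f,x0=0,y0=0,w=512,h=384,s=1,pts=None):
    c=bot.read_camera(n);im=np.ascontiguousarray(c["color"][y0:y0+h,x0:x0+w,::-1]);im=cv2.resize(im,None,fx=s,fy=s,interpolation=cv2.INTER_CUBIC)
    if pts is not None:
        for P in pts:
            q=proj(c,P);q=((q-[x0,y0]+.5)*s-.5).round().astype(int)
            if len(q)==1: cv2.drawMarker(im,tuple(map(int,q[0])),(0,0,255),0,8,1)
            else: cv2.polylines(im,[q],True,(0,0,255),1)
    cv2.imwrite(f"pics/{f}.png",im);return c
def ring(x,y,z,r): return np.array([[x+r*np.cos(t),y+r*np.sin(t),z] for t in np.linspace(0,2*np.pi,40,endpoint=False)])
E
python3 -c "
from h import *;plan(.446,-.1885,.16)
shot('wrist','w1',s=1.5,pts=[ring(.446,-.1885,.03,.01),ring(.446,-.1885,0,.01)])"
```

```text
t 2.5 pos [ 0.4453 -0.1867  0.1606] jaw 68.0 tilt 0.05 open 0.0558 F [0.9 0.9 0.4] j [ 0.35  0.46  0.01  1.99 -0.01  0.69  1.55]
  shift [-1.3 -1.4  0.6] len 2.0 turn 0.0
```

View pics/w1.png

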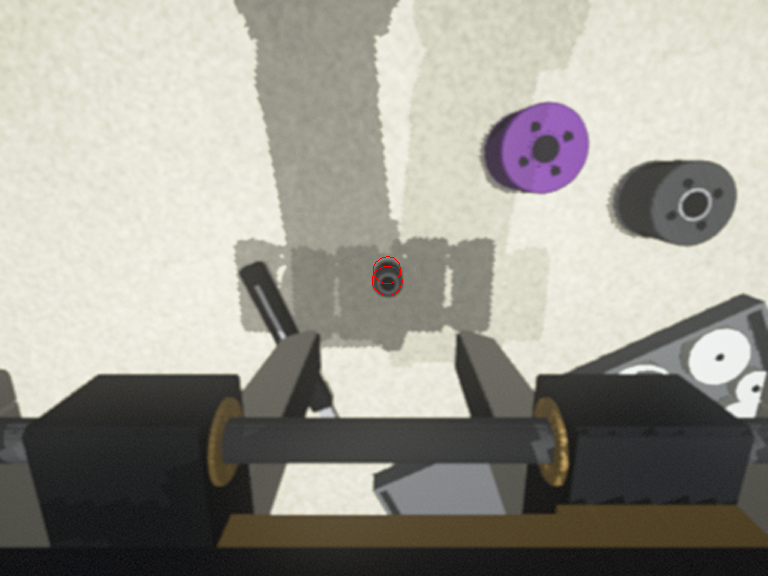

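```bash
python3 -c "
from h import *
c=shot('wrist','w2',x0=230,y0=160,w=60,h=50,s=10,pts=[ring(.446,-.1885,.03,.01)])
print(ray(c,(694/1.5,203/1.5),.047))
plan(.446,-.1885,.024)"
```

```text
[0.46599841 0.00156995 0.047     ]
t 2.6 pos [ 0.4457 -0.1856  0.1607] jaw 68.2 tilt 0.05 open 0.0553 F [-0.3  0.6  0.1] j [ 0.35  0.46  0.01  1.99 -0.01  0.69  1.55]
  shift [ -1.4  -2.7 136.7] len 137.0 turn 0.0
```

View pics/w2.png

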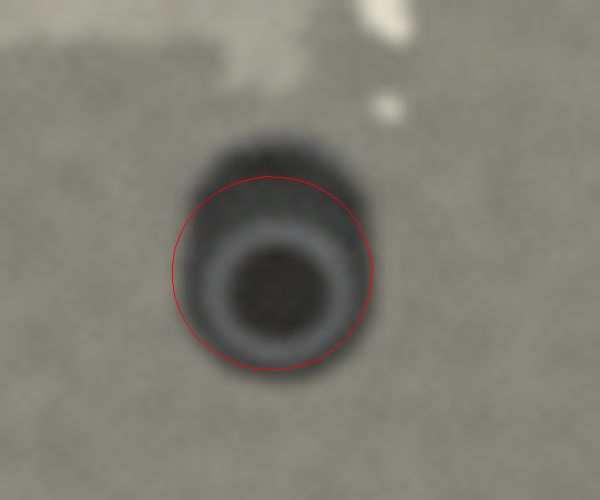

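drive_tool([
  [[-2.6,-1.5,50,0,0.5],[0,0,50,0,0.5],[0,0,30,0,0.5],[0,0,6,0,0.5],[0,0,0,0,0.5],[0,0,0,0,0],[0,0,0,0,0],[0,0,0,0,0],[0,0,0,0,0]],
], force=15)

```text
t: 3.72
eef_pos: [0.4476, -0.1897, 0.0253]
eef_rot: [0.001, 0.191, 0.982, 0.0]
wrist_force: [-0.3, 0.9, 6.1]
opening: 0.02
```

```bash
python3 -c "
from h import *
plan(.641,.203,.14)"
```

```text
t 3.73 pos [ 0.4476 -0.1897  0.0253] jaw 68.0 tilt 0.08 open 0.02 F [-0.3  0.9  6.1] j [ 0.35  0.71  0.    2.08 -0.01  0.35  1.55]
  shift [ -32.5  436.6 -114.5] len 452.0 turn 0.0
```

drive_tool([
  [[0,0,-20,0,0],[0,0,-50,0,0],[0,5,-45,0,0],[-4,54,0,0,0],[-4,54,0,0,0],[-4,54,0,0,0],[-4,54,0,0,0],[-4,54,0,0,0],[-4,54,0,0,0],[-4,54,0,0,0],[-4,54,0,0,0],[0,0,0,0,0]],
])

```text
t: 5.22
eef_pos: [0.6398, 0.2105, 0.1384]
eef_rot: [-0.001, 0.187, 0.982, 0.002]
wrist_force: [-0.3, 0.9, -1.0]
opening: 0.02
```

```bash
python3 -c "
from h import *
plan(.641,.203,.14)
c=shot('wrist','w3',s=1.5,pts=[ring(.641,.203,.004,.044),np.array([[.641,.203,.004]])])"
```

```text
t 5.22 pos [0.6398 0.2105 0.1384] jaw 68.5 tilt 0.25 open 0.02 F [-0.3  0.9 -1. ] j [-0.37  0.75  0.04  1.46 -0.04  0.93  0.88]
  shift [-3.8 -6.5 -1.6] len 8.0 turn 0.0
```

View pics/w3.png

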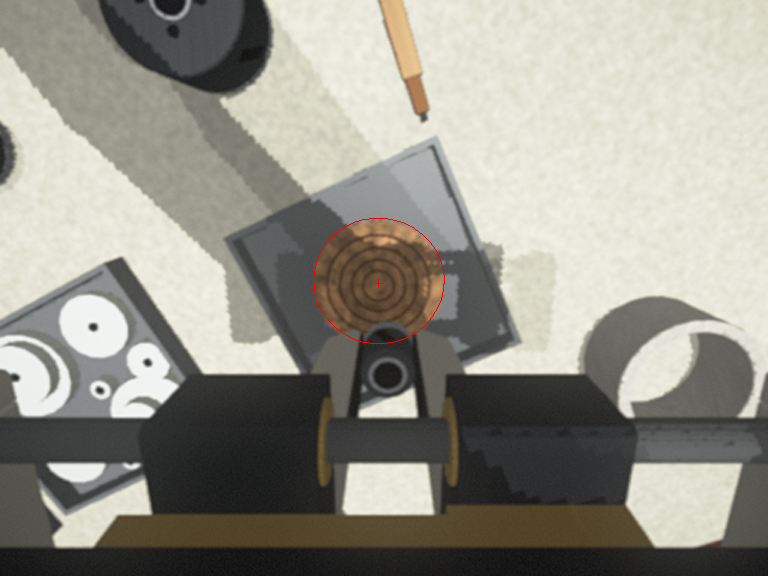

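```bash
python3 -c "
from h import *
for i in range(2):
  c=bot.read_camera('wrist');s,p,R=pose();print(p,s['t'])
print(ray(c,(386/1.5,374/1.5),p[2]+.006))
plan(.641,.203,.04)"
```

```text
[0.63968162 0.20334458 0.13865944] 5.325
[0.63981409 0.20181574 0.13892532] 5.375
[0.63810944 0.20262711 0.14492532]
t 5.38 pos [0.6398 0.2018 0.1389] jaw 68.0 tilt 0.16 open 0.02 F [-0.6 -0.7 -1.8] j [-0.37  0.74  0.05  1.47 -0.04  0.93  0.88]
  shift [-0.7  1.8 98.9] len 99.0 turn 0.0
```

drive_tool([
  [[-1.7,1,40,0,0],[0,0,40,0,0],[0,0,20,0,0],[0,0,6,0,0],[0,0,2,0,0],[0,0,0,0,0]],
])

```text
t: 6.12
eef_pos: [0.6433, 0.204, 0.033]
eef_rot: [0.001, 0.191, 0.982, 0.001]
wrist_force: [0.1, -0.6, -1.0]
opening: 0.0198
```

```bash
python3 -c "
from h import *
plan(.641,.203,.0293)"
```

```text
t 6.12 pos [0.6433 0.204  0.033 ] jaw 68.0 tilt 0.14 open 0.0198 F [ 0.1 -0.6 -1. ] j [-0.36  0.88  0.04  1.53 -0.05  0.74  0.89]
  shift [ 1.7 -1.8  3.7] len 4.0 turn 0.0
```

drive_tool([
  [[0,0,1,0,0],[0,0,1,0,0],[0,0,0,0,0],[0,0,0,0,0]],
])

```text
t: 6.62
eef_pos: [0.6423, 0.2038, 0.0296]
eef_rot: [-0.0, 0.191, 0.982, -0.0]
wrist_force: [1.1, 0.3, -0.6]
opening: 0.0204
```

```bash
python3 -c "
from h import *
plan(.641,.203,.0293)
c=shot('wrist','w4',x0=180,y0=120,w=160,h=160,s=3.5)
plan(.641,.203,.0293)
"
```

```text
t 6.62 pos [0.6423 0.2038 0.0296] jaw 68.0 tilt 0.0 open 0.0204 F [ 1.1  0.3 -0.6] j [-0.36  0.88  0.04  1.53 -0.05  0.73  0.89]
  shift [ 0.9 -1.2  0.3] len 2.0 turn 0.0
t 6.67 pos [0.6423 0.2039 0.0297] jaw 68.0 tilt 0.0 open 0.02 F [ 0.  -0.2 -0. ] j [-0.36  0.88  0.04  1.53 -0.05  0.73  0.89]
  shift [ 0.9 -1.3  0.4] len 2.0 turn 0.0
```

View pics/w4.png

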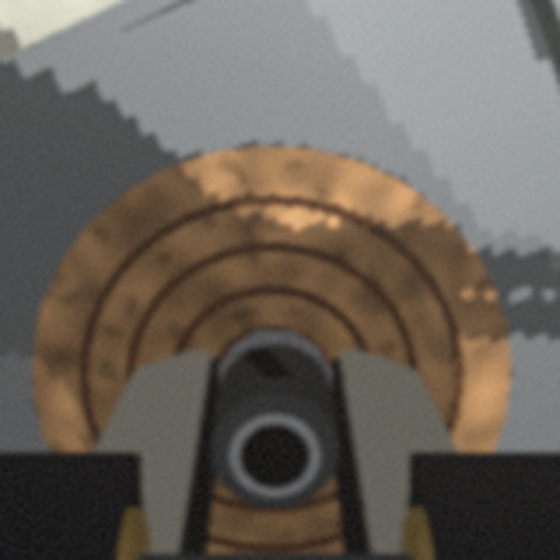

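drive_tool([
  [[0,0,0.5,0,0.25],[0,0,0,0,0.4],[0,0,0,0,0.4],[0,0,-20,0,0.5],[0,0,-45,0,0.7],[0,0,-45,0,0.7],[0,0,0,0,0.7],[0,0,0,0,0.7]],
])

```text
t: 7.68
eef_pos: [0.6421, 0.2038, 0.1398]
eef_rot: [0.0, 0.191, 0.982, 0.0]
wrist_force: [0.2, -0.2, -0.9]
opening: 0.0651
```

```bash
python3 -c "
from h import *
c=shot('wrist','w5',x0=180,y0=120,w=160,h=160,s=3.5,pts=[ring(.641,.203,.004,.044),ring(.641,.203,.034,.01)])
plan(.456,.3805,.15)
"
```

```text
t 7.72 pos [0.6415 0.2036 0.1387] jaw 68.0 tilt 0.1 open 0.0652 F [-0.6  0.6 -0.5] j [-0.37  0.75  0.05  1.46 -0.04  0.94  0.88]
  shift [238.3  94.6 -11.1] len 257.0 turn 0.0
```

View pics/w5.png

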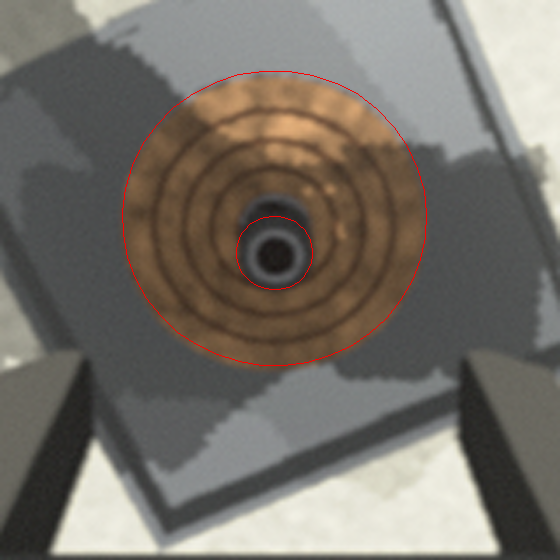

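drive_tool([
  [[47.6,19,-2,0,0.7],[47.6,19,-2,0,0.7],[47.6,19,-2,0,0.7],[47.6,19,-2,0,0.7],[47.6,19,-2,0,0.7],[0,0,0,0,0.7],[0,0,0,0,0.7]],
])

```text
t: 8.6
eef_pos: [0.4573, 0.3799, 0.1482]
eef_rot: [-0.0, 0.191, 0.982, -0.001]
wrist_force: [0.4, -0.6, -1.3]
opening: 0.065
```

```bash
python3 -c "
from h import *
c=shot('wrist','w6',x0=180,y0=120,w=160,h=160,s=3.5,pts=[ring(.456,.3805,.038,.0175)])
plan(.456,.3805,.028)
"
```

```text
t 8.65 pos [0.4582 0.3792 0.1483] jaw 67.9 tilt 0.14 open 0.0652 F [ 0.3 -0.7  0.6] j [-0.77  0.63  0.07  1.7  -0.05  0.82  0.51]
  shift [  2.6   0.7 120.3] len 120.0 turn 0.0
```

View pics/w6.png

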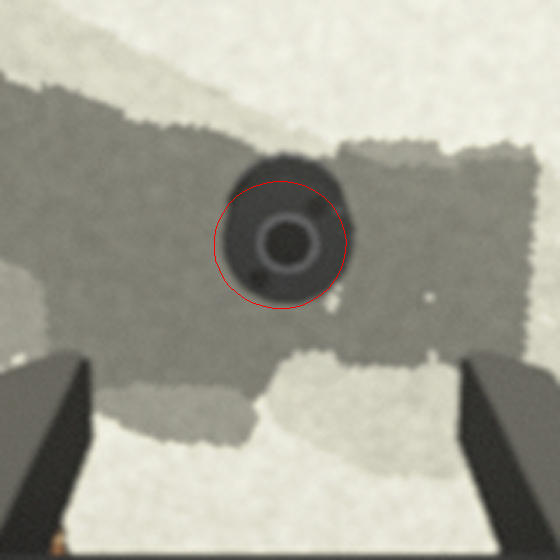

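drive_tool([
  [[2.8,2.2,45,0,0.7],[0,0,45,0,0.7],[0,0,24,0,0.7],[0,0,6,0,0.7],[0,0,0,0,0.7],[0,0,0,0,0],[0,0,0,0,0],[0,0,0,0,0],[0,0,0,0,0]],
])

```text
t: 9.78
eef_pos: [0.4555, 0.3843, 0.0297]
eef_rot: [0.0, 0.191, 0.982, 0.0]
wrist_force: [-0.1, -0.7, 0.8]
opening: 0.0345
```

```bash
python3 -c "
from h import *
plan(.641,.203,.15)
"
```

```text
t 9.78 pos [0.4555 0.3843 0.0297] jaw 68.0 tilt 0.03 open 0.0345 F [-0.1 -0.7  0.8] j [-0.77  0.79  0.05  1.77 -0.07  0.58  0.51]
  shift [-239.9  -98.7 -120.3] len 286.0 turn 0.0
```

drive_tool([
  [[0,0,-20,0,0],[0,0,-50,0,0],[0,0,-50,0,0],[-48,-20,0,0,0],[-48,-20,0,0,0],[-48,-20,0,0,0],[-48,-20,0,0,0],[-48,-19,0,0,0],[0,0,0,0,0],[0,0,0,0,0],[0,0,0,0,0]],
])

```text
t: 11.15
eef_pos: [0.6395, 0.2047, 0.149]
eef_rot: [-0.001, 0.189, 0.982, 0.0]
wrist_force: [0.4, 0.1, -1.3]
opening: 0.0345
```

```bash
python3 -c "
from h import *
plan(.641,.203,.034)
s,p,R=pose()
zt=p[2]-.0293+.038
c=shot('wrist','w7',x0=180,y0=140,w=160,h=160,s=3.5,pts=[ring(p[0],p[1],zt,.0175)])
plan(.641,.203,.034)
"
```

```text
t 11.15 pos [0.6395 0.2047 0.149 ] jaw 68.2 tilt 0.11 open 0.0345 F [ 0.4  0.1 -1.3] j [-0.37  0.73  0.05  1.46 -0.04  0.95  0.88]
  shift [ -2.2  -1.1 115. ] len 115.0 turn 0.0
t 11.2 pos [0.6397 0.2046 0.1491] jaw 68.2 tilt 0.08 open 0.0345 F [-0.6 -0.3 -1. ] j [-0.37  0.73  0.05  1.46 -0.04  0.95  0.88]
  shift [ -1.9  -1.  115.1] len 115.0 turn 0.0
```

View pics/w7.png

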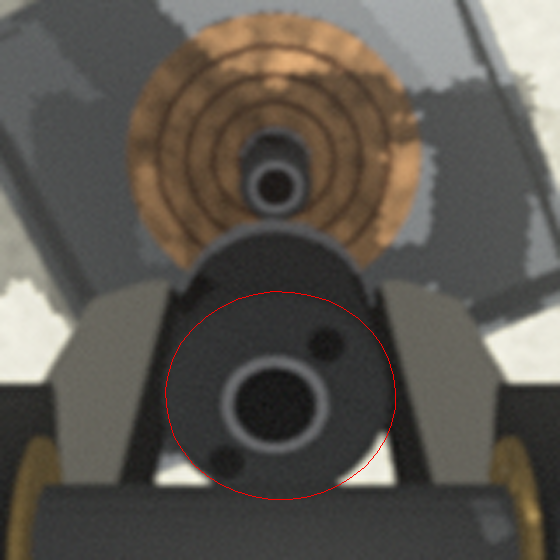

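drive_tool([
  [[-0.7,-0.3,30,0,0],[0,0,30,0,0],[0,0,20,0,0],[0,0,15,0,0],[0,0,10,0,0],[0,0,6,0,0],[0,0,2,0,0],[0,0,0,0,0],[0,0,0,0,0]],
])

```text
t: 12.32
eef_pos: [0.6418, 0.202, 0.0367]
eef_rot: [0.0, 0.191, 0.982, 0.0]
wrist_force: [-0.5, -0.2, -0.1]
opening: 0.0347
```

```bash
python3 -c "
from h import *
plan(.641,.203,.034)
"
```

```text
t 12.32 pos [0.6418 0.202  0.0367] jaw 68.0 tilt 0.06 open 0.0347 F [-0.5 -0.2 -0.1] j [-0.36  0.87  0.04  1.53 -0.05  0.74  0.89]
  shift [1.2 0.6 2.7] len 3.0 turn 0.0
```

Foot is well below the top of saw_20 with no side force. Finish and release.

drive_tool([
  [[0,0,1.5,0,0],[0,0,1.2,0,0],[0,0,0,0,0],[0,0,0,0,0.4],[0,0,0,0,0.55],[0,0,0,0,0.55],[0,0,-30,0,0.6],[0,0,-45,0,0.8],[0,0,-45,0,0.8],[0,0,0,0,0.8],[0,0,0,0,0.8]],
])

```text
t: 13.7
eef_pos: [0.6408, 0.2017, 0.1528]
eef_rot: [-0.001, 0.191, 0.982, -0.0]
wrist_force: [-0.7, -0.3, -1.3]
opening: 0.0747
```

```bash
python3 -c "
from h import *
c=shot('wrist','w8',x0=180,y0=120,w=160,h=160,s=3.5,pts=[ring(.641,.203,.004,.044),ring(.641,.203,.042,.0175)])
plan(.466,.0005,.16)
"
```

```text
t 13.75 pos [0.6404 0.2016 0.152 ] jaw 68.0 tilt 0.17 open 0.0742 F [-0.7 -0.7  0.3] j [-0.37  0.73  0.05  1.45 -0.04  0.96  0.89]
  shift [  86.4 -251.8   -7.3] len 266.0 turn 0.0
```

View pics/w8.png

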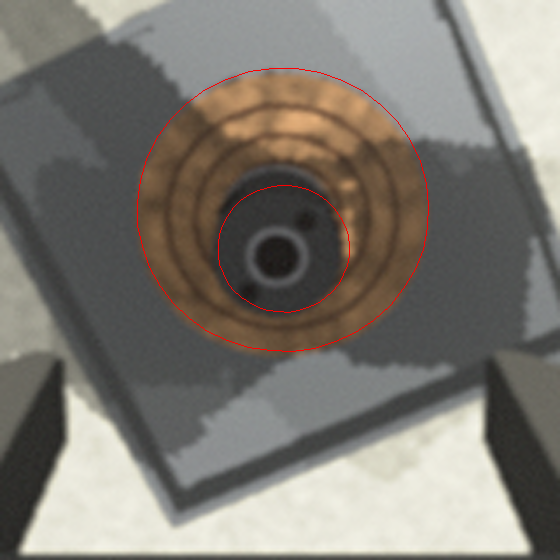

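drive_tool([
  [[17.3,-50.4,-1.5,0,0.75],[17.3,-50.4,-1.5,0,0.75],[17.3,-50.4,-1.5,0,0.75],[17.3,-50.4,-1.5,0,0.75],[17.2,-50.3,-1.5,0,0.75],[0,0,0,0,0.75],[0,0,0,0,0.75],[0,0,0,0,0.75]],
])

```text
t: 14.75
eef_pos: [0.4677, 0.002, 0.1605]
eef_rot: [-0.0, 0.19, 0.982, 0.0]
wrist_force: [-0.7, -0.1, -0.4]
opening: 0.0699
```

```bash
python3 -c "
from h import *
c=shot('wrist','w9',x0=160,y0=100,w=190,h=180,s=3.2,pts=[ring(.465,0,.047,.0255)])
plan(.465,0,.033)
"
```

```text
t 14.8 pos [0.4677 0.0019 0.1605] jaw 68.1 tilt 0.03 open 0.0696 F [0.4 0.6 0.2] j [-0.08  0.44  0.04  2.03 -0.03  0.67  1.17]
  shift [  1.7  -2.8 127.5] len 128.0 turn 0.0
```

View pics/w9.png

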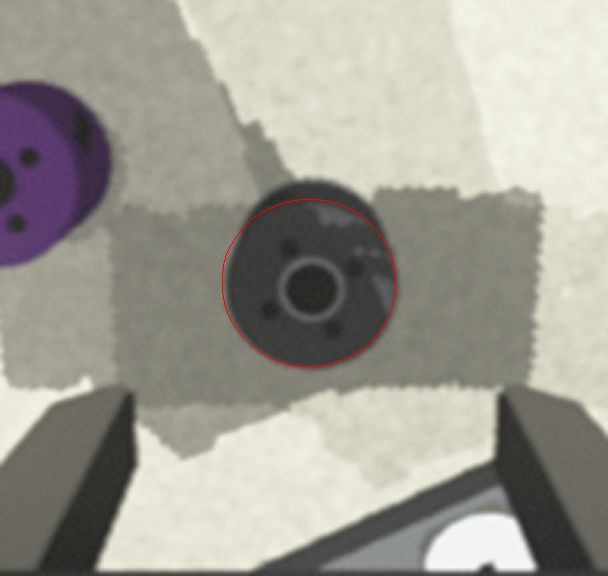

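drive_tool([
  [[0,-1.9,45,0,0.75],[0,0,45,0,0.75],[0,0,30,0,0.75],[0,0,7,0,0.75],[0,0,0,0,0.75],[0,0,0,0,0],[0,0,0,0,0],[0,0,0,0,0],[0,0,0,0,0]],
], force=20)

```text
t: 15.92
eef_pos: [0.4672, -0.0008, 0.0349]
eef_rot: [0.001, 0.191, 0.982, 0.0]
wrist_force: [-0.5, 1.6, 6.1]
opening: 0.0509
```

```bash
python3 -c "
from h import *
plan(.641,.203,.16)
"
```

```text
t 15.93 pos [ 0.4672 -0.0008  0.0349] jaw 68.0 tilt 0.14 open 0.0509 F [-0.5  1.6  6.1] j [-0.06  0.67  0.02  2.13 -0.04  0.33  1.18]
  shift [ -85.1  254.2 -124.6] len 296.0 turn 0.0
```

drive_tool([
  [[0,0,-20,0,0],[0,0,-50,0,0],[0,0,-55,0,0],[-17,51,0,0,0],[-17,51,0,0,0],[-17,51,0,0,0],[-17,51,0,0,0],[-17,50,0,0,0],[0,0,0,0,0],[0,0,0,0,0],[0,0,0,0,0],[0,0,0,0,0]],
])

```text
t: 17.42
eef_pos: [0.6399, 0.2012, 0.1593]
eef_rot: [-0.0, 0.192, 0.981, -0.0]
wrist_force: [0.0, 0.2, -1.1]
opening: 0.0511
```

```bash
python3 -c "
from h import *
s,p,R=pose()
zt=p[2]-.034+.047
c=shot('wrist','w10',x0=160,y0=140,w=200,h=160,s=3.5,pts=[ring(p[0],p[1],zt,.0255),ring(.641,.203,.042,.0175)])
plan(.641,.203,.038)
"
```

```text
t 17.48 pos [0.6401 0.2015 0.1593] jaw 67.9 tilt 0.02 open 0.0509 F [-0.1 -0.1 -1.2] j [-0.37  0.72  0.06  1.45 -0.04  0.97  0.88]
  shift [ -0.3   1.8 121.3] len 121.0 turn 0.0
```

View pics/w10.png

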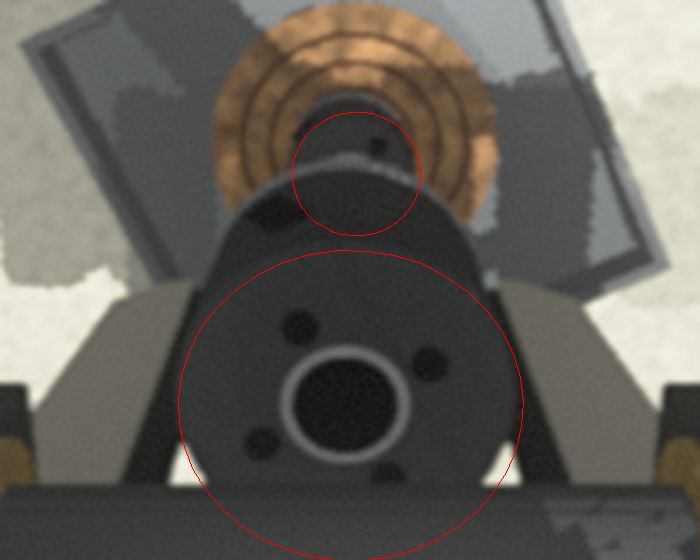

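drive_tool([
  [[-0.3,1.8,30,0,0],[0,0,30,0,0],[0,0,15,0,0],[0,0,15,0,0],[0,0,12,0,0],[0,0,10,0,0],[0,0,6,0,0],[0,0,0,0,0],[0,0,0,0,0]],
])

```text
t: 18.6
eef_pos: [0.6415, 0.2043, 0.0414]
eef_rot: [0.0, 0.191, 0.982, 0.0]
wrist_force: [0.5, -1.3, -1.2]
opening: 0.051
```

```bash
python3 -c "
from h import *
plan(.641,.203,.038)
"
```

```text
t 18.6 pos [0.6415 0.2043 0.0414] jaw 68.0 tilt 0.05 open 0.051 F [ 0.5 -1.3 -1.2] j [-0.37  0.86  0.05  1.53 -0.05  0.75  0.89]
  shift [ 0.  -1.4  3.4] len 4.0 turn 0.0
```

drive_tool([
  [[0,0,2,0,0],[0,0,1.2,0,0],[0,0,0,0,0],[0,0,0,0,0.65],[0,0,0,0,0.75],[0,0,0,0,0.75],[0,0,-30,0,0.8],[0,0,-45,0,0.95],[0,0,-45,0,0.95],[0,0,0,0,0.95],[0,0,0,0,0.95]],
])

```text
t: 19.98
eef_pos: [0.6405, 0.204, 0.157]
eef_rot: [-0.001, 0.191, 0.982, -0.0]
wrist_force: [0.1, 0.2, -0.3]
opening: 0.0879
```

```bash
python3 -c "
from h import *
c=shot('wrist','w11',x0=160,y0=120,w=200,h=160,s=3.5,pts=[ring(.641,.203,.004,.044),ring(.641,.203,.051,.0255)])
plan(.461,.166,.18)
"
```

```text
t 20.02 pos [0.6401 0.2039 0.1562] jaw 68.0 tilt 0.18 open 0.088 F [ 0.6 -0.2 -0.2] j [-0.37  0.73  0.06  1.45 -0.04  0.97  0.88]
  shift [ 152.  -102.2  -23.3] len 185.0 turn 0.0
```

View pics/w11.png

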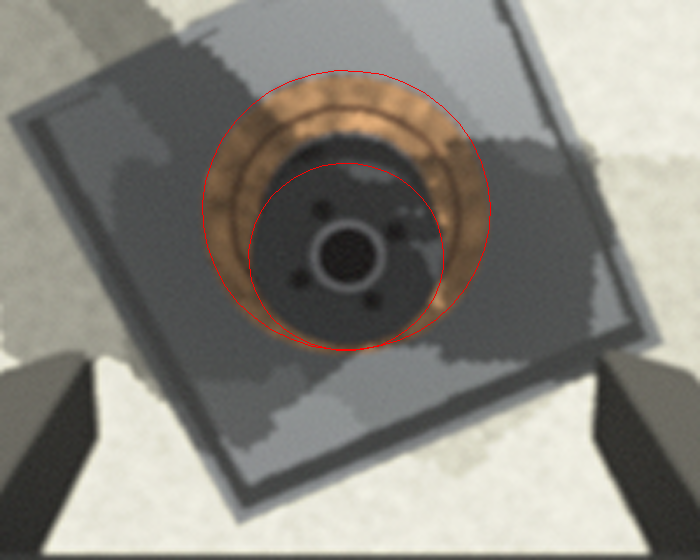

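drive_tool([
  [[38,-25.5,-6,0,1],[38,-25.5,-6,0,1],[38,-25.5,-6,0,1],[38,-25.5,-5,0,1],[0,0,0,0,1],[0,0,0,0,1],[0,0,0,0,1]],
])

```text
t: 20.9
eef_pos: [0.4631, 0.1667, 0.1802]
eef_rot: [0.0, 0.191, 0.982, -0.0]
wrist_force: [0.6, 0.6, 0.2]
opening: 0.0926
```

```bash
python3 -c "
from h import *
c=shot('wrist','w12',x0=150,y0=100,w=220,h=180,s=3.2,pts=[ring(.461,.166,.056,.034)])
plan(.461,.166,.037)
"
```

```text
t 20.95 pos [0.463  0.1666 0.1802] jaw 68.0 tilt 0.01 open 0.093 F [ 0.1  0.3 -0.1] j [-0.43  0.45  0.06  1.95 -0.03  0.75  0.83]
  shift [  1.7  -1.3 143.2] len 143.0 turn 0.0
```

View pics/w12.png

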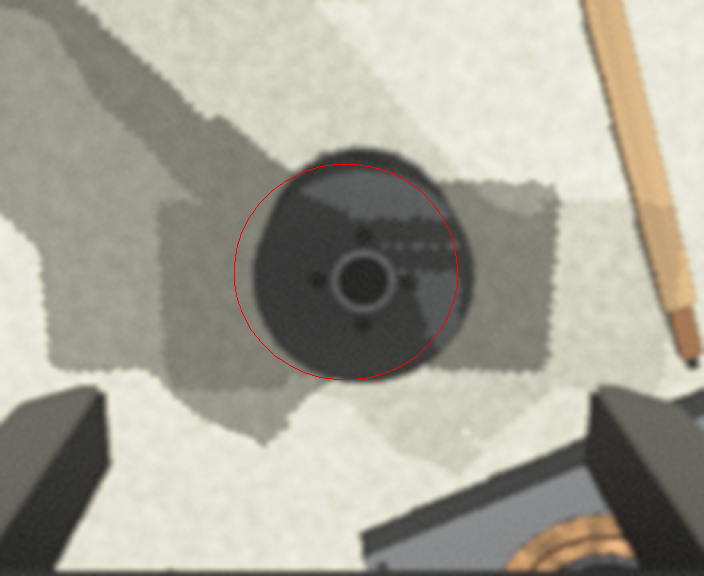

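drive_tool([
  [[-0.7,3.6,50,0,1],[0,0,50,0,1],[0,0,34,0,1],[0,0,8,0,1],[0,0,0,0,1],[0,0,0,0,0],[0,0,0,0,0],[0,0,0,0,0],[0,0,0,0,0]],
], force=25)

```text
t: 22.08
eef_pos: [0.4649, 0.1703, 0.0396]
eef_rot: [0.001, 0.191, 0.982, 0.001]
wrist_force: [-0.2, 1.5, 4.6]
opening: 0.0666
```

```bash
python3 -c "
from h import *
plan(.641,.203,.18)
"
```

```text
t 22.07 pos [0.4649 0.1703 0.0396] jaw 68.0 tilt 0.15 open 0.0666 F [-0.2  1.5  4.6] j [-0.42  0.69  0.03  2.05 -0.05  0.4   0.84]
  shift [-151.3   96.5 -139.9] len 228.0 turn 0.0
```

drive_tool([
  [[0,0,-20,0,0],[0,0,-50,0,0],[0,0,-50,0,0],[0,0,-20,0,0],[-38,24,0,0,0],[-38,24,0,0,0],[-38,24,0,0,0],[-37,24,0,0,0],[0,0,0,0,0],[0,0,0,0,0],[0,0,0,0,0],[0,0,0,0,0]],
])

```text
t: 23.58
eef_pos: [0.6392, 0.2021, 0.179]
eef_rot: [-0.0, 0.191, 0.982, -0.0]
wrist_force: [-0.4, 1.0, -2.2]
opening: 0.0672
```

```bash
python3 -c "
from h import *
s,p,R=pose()
zt=p[2]-.0385+.056
c=shot('wrist','w13',x0=140,y0=120,w=240,h=180,s=3.2,pts=[ring(p[0],p[1],zt,.034),ring(.641,.203,.051,.0255)])
plan(.641,.203,.0425)
"
```

```text
t 23.62 pos [0.6394 0.2021 0.1791] jaw 68.0 tilt 0.01 open 0.0667 F [ 0.7  0.  -2.8] j [-0.37  0.7   0.06  1.43 -0.05  1.01  0.89]
  shift [ -1.2   1.5 136.6] len 137.0 turn 0.0
```

View pics/w13.png

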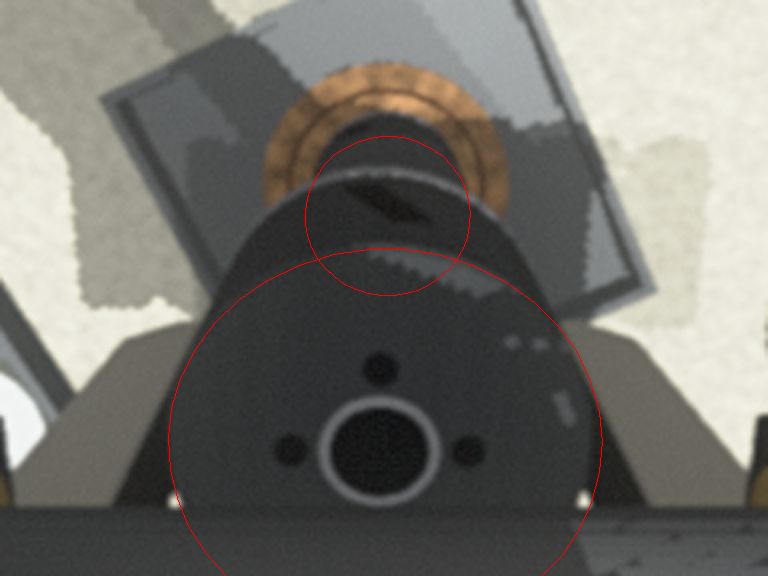

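drive_tool([
  [[-0.9,2,40,0,0],[0,0,30,0,0],[0,0,15,0,0],[0,0,15,0,0],[0,0,12,0,0],[0,0,10,0,0],[0,0,8,0,0],[0,0,3,0,0],[0,0,0,0,0],[0,0,0,0,0]],
])

```text
t: 24.88
eef_pos: [0.6419, 0.2037, 0.0462]
eef_rot: [0.0, 0.191, 0.982, 0.0]
wrist_force: [0.3, -0.0, -2.8]
opening: 0.0666
```

```bash
python3 -c "
from h import *
plan(.641,.203,.0425)
"
```

```text
t 24.88 pos [0.6419 0.2037 0.0462] jaw 68.0 tilt 0.05 open 0.0666 F [ 0.3 -0.  -2.8] j [-0.37  0.86  0.05  1.52 -0.05  0.76  0.89]
  shift [ 0.6 -1.   3.7] len 4.0 turn 0.0
```

drive_tool([
  [[0,0,2,0,0],[0,0,1,0,0],[0,0,0,0,0],[0,0,0,0,0.8],[0,0,0,0,0.9],[0,0,0,0,0.9],[0,0,-30,0,0.9],[0,0,-45,0,0.95],[0,0,-45,0,0.95],[0,0,0,0,0.95],[0,0,0,0,0.95]],
])

```text
t: 26.25
eef_pos: [0.641, 0.2034, 0.162]
eef_rot: [-0.001, 0.191, 0.982, -0.0]
wrist_force: [0.2, -1.0, -0.1]
opening: 0.0881
```

```bash
python3 -c "
from h import *
c=shot('wrist','w14',x0=160,y0=120,w=200,h=160,s=3.5,pts=[ring(.641,.203,.004,.044),ring(.641,.203,.060,.034)])
plan(.55,-.15,.18)
"
```

```text
t 26.3 pos [0.6405 0.2033 0.1612] jaw 68.0 tilt 0.18 open 0.0883 F [-1.4 -0.5 -1.1] j [-0.37  0.72  0.06  1.44 -0.05  0.98  0.89]
  shift [ -48.2 -361.6  -18.2] len 365.0 turn 0.0
```

View pics/w14.png

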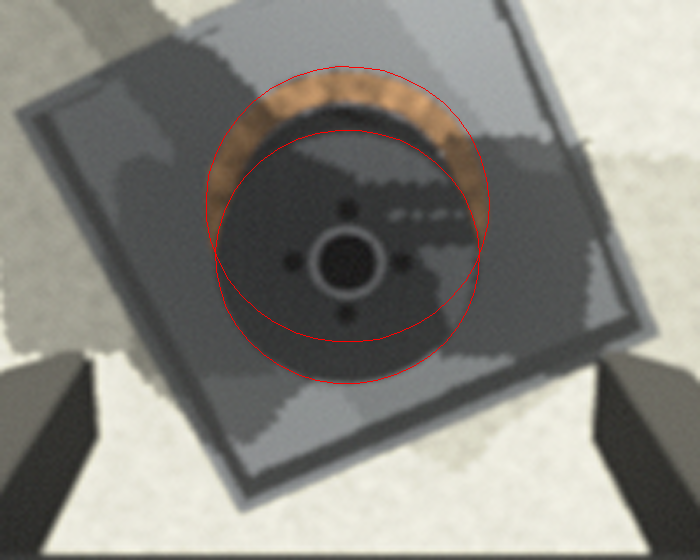

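drive_tool([
  [[0,0,-10,0.147,0.6],[0,0,-10,0.147,0.6],[0,0,0,0.147,0.6],[0,0,0,0.147,0.6],[0,0,0,0.147,0.6],[0,0,0,0,0.6]],
])

```text
t: 27.05
eef_pos: [0.6406, 0.2036, 0.1807]
eef_rot: [-0.001, 0.53, 0.848, -0.002]
wrist_force: [0.3, 0.6, -0.5]
opening: 0.0556
```

```bash
python3 -c "
from h import *
plan(.507,-.38,.15,26)
"
```

```text
t 27.05 pos [0.6406 0.2036 0.1807] jaw 26.0 tilt 0.21 open 0.0556 F [ 0.3  0.6 -0.5] j [-0.48  0.72  0.26  1.42 -0.2   1.03  0.28]
  shift [-465.9 -375.9   32.1] len 599.0 turn 0.0
```

drive_tool([
  [[-42.4,-34.2,2.7,0,0.6],[-42.4,-34.2,2.7,0,0.6],[-42.4,-34.2,2.7,0,0.6],[-42.4,-34.2,2.7,0,0.6],[-42.4,-34.2,2.7,0,0.6],[-42.4,-34.2,2.7,0,0.6],[-42.4,-34.2,2.7,0,0.6],[-42.4,-34.2,2.7,0,0.6],[-42.4,-34.2,2.7,0,0.6],[-42.4,-34.2,2.7,0,0.6],[-41.9,-33.9,2.7,0,0.6],[0,0,0,0,0.6]],
])

```text
t: 28.55
eef_pos: [0.5026, -0.3863, 0.152]
eef_rot: [-0.001, 0.534, 0.846, -0.003]
wrist_force: [-0.5, 0.2, -0.1]
opening: 0.0556
```

drive_tool([
  [[0,0,0,0,0.6],[0,0,0,0,0.6]],
])

```text
t: 28.8
eef_pos: [0.508, -0.3775, 0.1526]
eef_rot: [-0.001, 0.529, 0.849, 0.001]
wrist_force: [0.5, 0.6, 0.6]
opening: 0.056
```

```bash
python3 -c "
from h import *
c=shot('wrist','w15',s=1.5,pts=[np.array([[.507,-.38,.024]])])
plan(.507,-.38,.02,26)
"
```

```text
t 28.85 pos [ 0.508  -0.3776  0.1529] jaw 26.1 tilt 0.08 open 0.0556 F [ 0.6 -0.2  0.5] j [ 0.48  0.68  0.22  1.58 -0.18  0.9   1.22]
  shift [ -1.8  -2.  132.8] len 133.0 turn 0.002
```

View pics/w15.png

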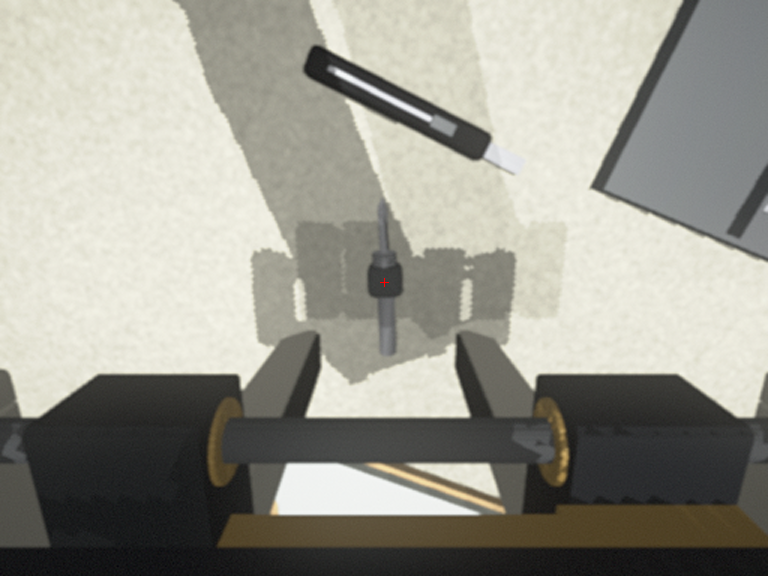

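drive_tool([
  [[-1.5,-1,45,-0.045,0.6],[0,0,45,0,0.6],[0,0,33,0,0.6],[0,0,7,0,0.6],[0,0,0,0,0.6],[0,0,0,0,0],[0,0,0,0,0],[0,0,0,0,0],[0,0,0,0,0]],
])

```text
t: 29.98
eef_pos: [0.5072, -0.3816, 0.0236]
eef_rot: [0.001, 0.511, 0.859, 0.0]
wrist_force: [-0.3, 0.2, 2.5]
opening: 0.0239
```

```bash
python3 -c "
from h import *
plan(.644,-.191,.12,5)
"
```

```text
t 29.98 pos [ 0.5072 -0.3816  0.0236] jaw 28.5 tilt 0.07 open 0.0239 F [-0.3  0.2  2.5] j [ 0.51  0.85  0.17  1.66 -0.21  0.65  1.29]
  shift [102.2 211.2 -96.3] len 254.0 turn 0.41
```

drive_tool([
  [[0,0,-20,0,0],[0,0,-50,0,0],[0,0,-40,0,0],[20.4,42.2,0,0,0],[20.4,42.2,0,0,0],[20.4,42.2,0,0,0],[20.4,42.2,0,0,0],[20.4,42.2,0,0,0],[0,0,0,0.14,0],[0,0,0,0.14,0],[0,0,0,0.13,0],[0,0,0,0,0]],
])

```text
t: 31.48
eef_pos: [0.6434, -0.191, 0.1338]
eef_rot: [0.0, 0.675, 0.738, -0.0]
wrist_force: [0.4, 0.5, -1.3]
opening: 0.024
```

drive_tool([
  [[0,0,0,0,0],[0,0,0,0,0]],
])

```text
t: 31.72
eef_pos: [0.6435, -0.1914, 0.1333]
eef_rot: [-0.0, 0.675, 0.737, 0.0]
wrist_force: [-0.0, -0.5, -2.2]
opening: 0.0236
```

```bash
python3 -c "
from h import *
a=np.radians(5.2);Rz=np.array([[np.cos(a),-np.sin(a)],[np.sin(a),np.cos(a)]])
def rc(hx,hy,z,x0=0): return np.c_[(np.array([[hx,hy],[hx,-hy],[-hx,-hy],[-hx,hy]])+[x0,0])@Rz.T+[.644,-.191],np.full(4,z)]
c=shot('wrist','w16',s=1.5,pts=[rc(.048,.068,.004),rc(.072,.072,.02,.02)])
shot('scene','s16',x0=130,y0=110,w=200,h=150,s=4,pts=[rc(.072,.072,.02,.02)])
plan(.644,-.191,.03,5)
"
```

```text
t 31.82 pos [ 0.6434 -0.1913  0.1331] jaw 5.0 tilt 0.01 open 0.0237 F [-0.6 -0.1 -1.6] j [ 0.07  0.77  0.34  1.48 -0.29  0.94  0.58]
  shift [  0.3   0.6 103.1] len 103.0 turn 0.0
```

View pics/w16.png

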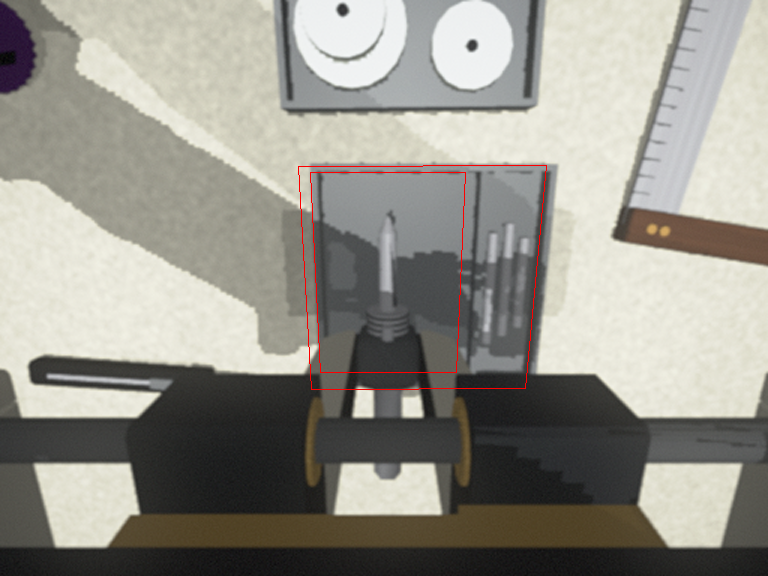

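View pics/s16.png

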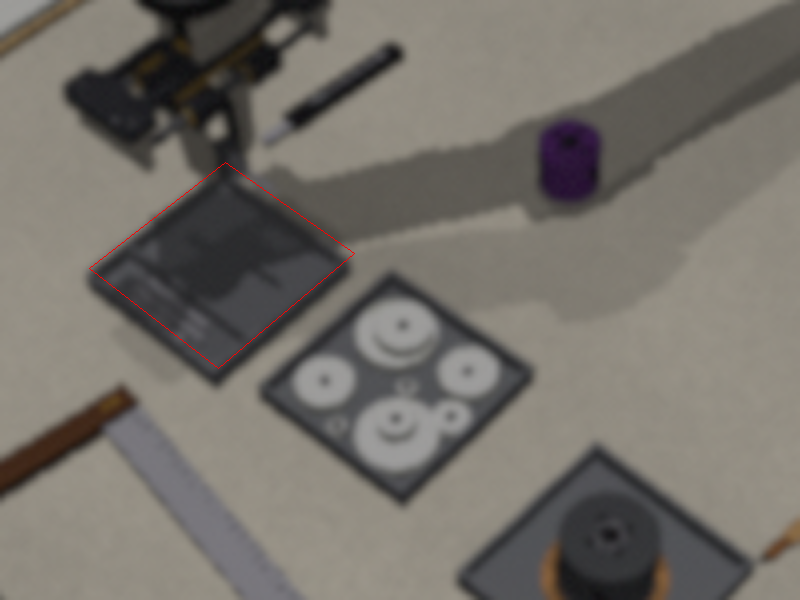

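drive_tool([
  [[2,6,40,0,0],[0,0,35,0,0],[0,0,20,0,0],[0,0,7,0,0],[0,0,2,0,0],[0,0,0,0,0],[0,0,0,0,0]],
])

```text
t: 32.7
eef_pos: [0.65, -0.189, 0.0302]
eef_rot: [0.001, 0.676, 0.737, 0.0]
wrist_force: [0.0, 0.6, -1.4]
opening: 0.0243
```

```bash
python3 -c "
from h import *
plan(.65,-.189,.0275)
shot('wrist','w17')
"
```

```text
t 32.7 pos [ 0.65   -0.189   0.0302] jaw 5.0 tilt 0.12 open 0.0243 F [ 0.   0.6 -1.4] j [ 0.09  0.9   0.3   1.53 -0.34  0.76  0.61]
  shift [ 0.  -0.   2.7] len 3.0 turn 0.0
```

View pics/w17.png

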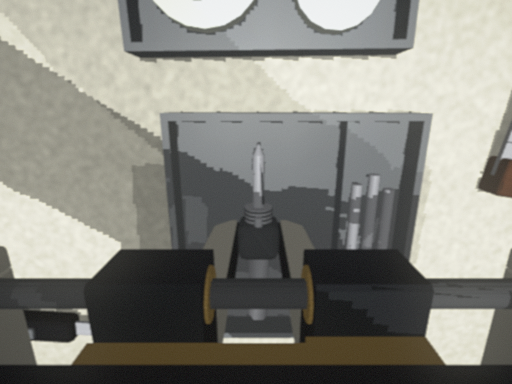

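Arbor centred in the wide bay (tip at (258,145), bay walls at about 175 and 340). Lower and release.

drive_tool([
  [[0,0,1.5,0,0],[0,0,1.2,0,0],[0,0,0,0,0],[0,0,0,0,0.35],[0,0,0,0,0.45],[0,0,0,0,0.45],[0,0,-30,0,0.45],[0,0,-50,0,0.45],[0,0,-50,0,0.45],[-40,0,-30,0,0.45],[-40,0,0,0,0.45],[0,0,0,0,0.45]],
])

```text
t: 34.25
eef_pos: [0.6546, -0.2741, 0.1866]
eef_rot: [0.001, 0.678, 0.735, -0.002]
wrist_force: [-0.8, 0.1, -1.1]
opening: 0.0418
```

```bash
python3 -c "
from h import *
c=shot('wrist','w18',s=1.5)
shot('side','d18',x0=130,y0=110,w=260,h=160,s=3,pts=[ring(.641,.203,.06,.034)])
shot('scene','s18',x0=130,y0=110,w=260,h=190,s=3,pts=[ring(.641,.203,.06,.034)])
plan(.65,-.189,.0275)
"
```

```text
t 34.4 pos [ 0.6564 -0.2668  0.1856] jaw 5.0 tilt 0.13 open 0.0418 F [ 0.4  0.6 -0.4] j [ 0.18  0.78  0.35  1.3  -0.28  1.12  0.65]
  shift [ 77.8   0.6 158.2] len 176.0 turn 0.0
```

View pics/w18.png

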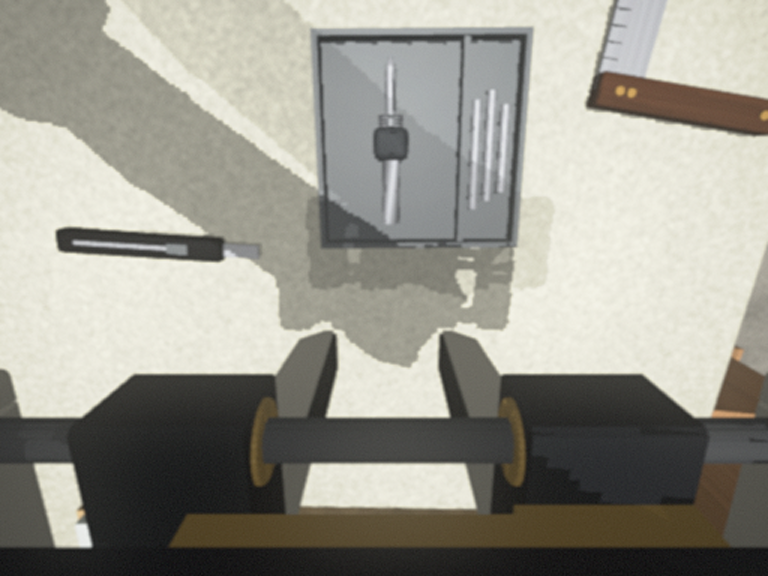

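View pics/d18.png

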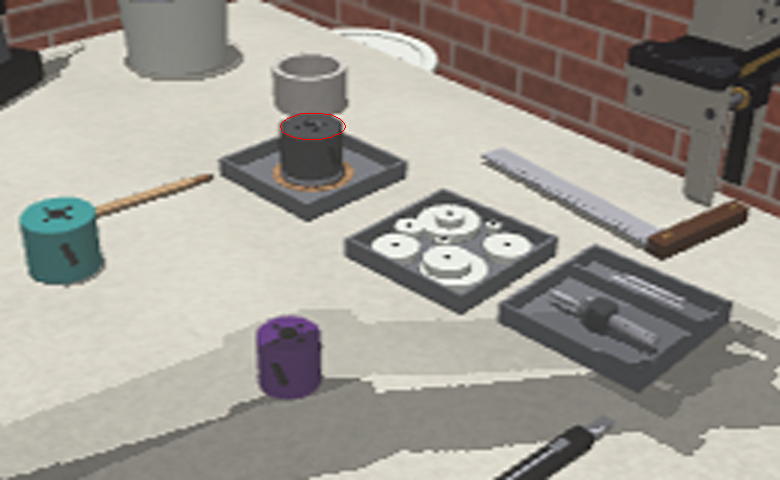

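View pics/s18.png

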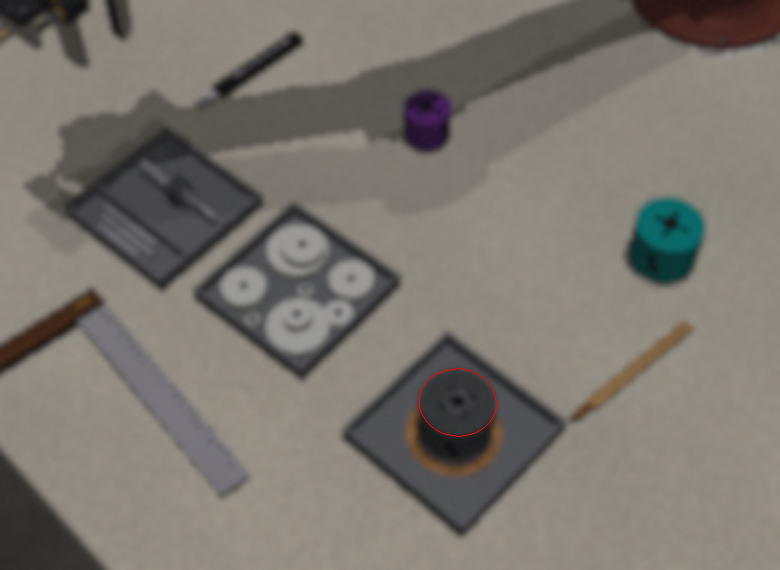

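The arbor lies mid-bay: its collar is at (391,143) and the bay runs from about x 322 to 460 and y 38 to 240. The nested saws sit centred on the pad in both fixed views, and the bystanders have not moved.

```bash
python3 -c "
from rig import bot
print(bot.job_done())"
```

```text
the job is handed in; nothing more can be done
None
```

I handed the job in at about 34 s of the 144 s allowed; no verdict was reported.

**Saws:** all four are nested on the cork pad in order of size, 20, 35, 51, then 68 outermost. In the camera views each one sat within about 2 mm of the pad's centre as it went on. None met any side force on the way down. In the last scene and side pictures the largest lines up with the expected position of its top.

**Arbor:** it lies flat in the wide bay of its box, lengthwise. In the last wrist picture the collar is within a few mm of the bay's centre both ways. My first estimate of that box from the scene and side cameras was about 6 mm off across. I corrected it with the wrist camera before lowering the arbor.

**Bystanders:** the pencil, knife and try square look unmoved in the last pictures. The gripper was empty and clear of everything when I handed in.

**Disagreements:** the largest saw's grip measured 66.6 mm, though its diameter is given as 68 mm. My box-outline fits from the two fixed cameras differed by up to about 20 mm, so I did not use them for the saw box, where I measured the pad instead.

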